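# Lever the snug lid of a wooden wine case out of its catches with a pry bar

### The arm

A 6-joint arm with a two-finger parallel gripper is mounted at the origin on the work surface. World frame = base frame: x ahead of the robot, y to its left, z up, the work surface at z = 0. Lengths are in m, angles in rad, forces in N, time in s.
With the tool pointing down it reaches from about 0.35 to 0.975 m from the base axis. Payload 4.9 kg.
Tool frame: the origin (TCP) lies on the centre line of the jaws, within the pads' length; the fingertips stand 8 mm ahead of it and the grasp point (between the pads) lies 11 mm behind it; z points along the fingers, y is the direction in which the jaws open and shut (so a half turn about z gives the same grasp; the last joint's range is limited). The gripper opens to 85 mm and grips with 20 to 120 N. Pads are 22 mm wide; open, the fingers measure 114 mm over their backs; the gripper's body (76 mm by 85 mm) begins 54 mm behind the grasp point. The pads swing forward as they close: fully open they stand 13 mm farther back than shut.
Start: joints at [1.067, 0.053, 1.613, -0, 1.476, -0.119], TCP at [0.235, 0.579, 0.239] pointing down, gripper open.
Joint ranges: [-3.01, 3.01], [-1.01, 2.22], [0.06, 2.58], [-1.02, 4.17], [0.09, 2.62], [-3.14, 3.14]. Speed limits (rad/s): [2.57, 2.57, 3.14, 3.14, 3.14, 3.14].

### API

Orientations are given as a rotation vector (axis times angle).
In Python, from station import get_obs, get_image, calibration, finish_job gives the robot as it stands. The module is installed in compiled form; this text tells all that it offers.
- The arm moves only by the shell command python3 -m jog 'ROWS' [FORCE]. ROWS is JSON, a list of rows, each a list of 7 numbers: the shift along the tool's x, y, z in cm, then the turn, a rotation vector about the tool's x, y, z in rad, then the closure in counts, from 0 (fully open) to 255 (shut). In form: [[dx, dy, dz, ax, ay, az, jaw], ...]. A call has 1 to 8 rows; each row is the pose to reach, as a shift and turn from the pose measured when the call began, along the tool's axes at that moment; what a row does not reach only later rows make up. A row lasts 1/12 s, in which the tool goes at most 41.7 mm and 7.16 degrees, less where a joint would pass 70% of its speed; a pose out of reach is approached as far as the arm can. A call with a gripper value outside its range is refused whole. The fingers move at their own pace and stop on an object; FORCE is the grip in N (left out, the last holds). Time passes only in rows, so rows that repeat a pose let the fingers close. It gives the time, the measured TCP pose, the force and the opening at its end, in the units of the state.
- get_obs(): the state, without advancing time (a new reading comes with each control period).
- get_image(name): name is "scene" or "top" or "wrist"; returns the picture (384x512x3 uint8, red, green, blue); there is no depth.
- calibration(name): a dict with "vfov" (degrees; the focal length in pixels is half the picture's height over the tangent of half this angle, whatever the lens; pixels are square), "cx", "cy" (the principal point, pixels), "R" (3x3) and "t" (3): a world point X has camera coordinates R X + t. Camera axes: x right, y down, z forward; pixel columns grow to the right and rows downward; lengths in m; the calibration is good to about 2 mm. A picture is of the moment at which its call begins: read the wrist's pose just before it. calibration takes no time and is no camera call; for the wrist camera it gives the pose at the moment of the call.
- finish_job(): hands the job in, once; it reports no verdict.
The state is a dict: "t": time; "q": joint angles; "dq": joint speeds; "effort": joint torques, N m; "tool_pos": TCP position; "tool_rot": TCP orientation; "contact_force": force on the tool from outside, world axes, zero at the start; "wrist_torque": the same for the moment, N m; "opening": finger opening in m.
Only numpy, scipy, OpenCV 4.12 (cv2) and the standard library are available. Lean on these libraries where they do the work, as an engineer would, in place of code of your own. Each camera call takes 0.05 s, during which the arm holds its last target. There are 200 camera calls.

### The job

Pick up the red-handled pry bar, push its blade into the notch in the end of the wooden wine case, under the lid's edge, and lever that end of the lid up until it springs out of its two catches and stays proud. Use the bar, not the gripper, on the lid, leave the lid lying on the case, and lay the bar back down flat on the bench. Leave the green half-bottle standing where it is.

Things in the scene. Friction and masses are not known exactly. Their poses are not given: they have to be found in the camera images.
- pry_bar_grip (a point): Pry bar lying flat: red handle 100 mm long, 26 wide, 30 high, and a flat dark steel blade 24 wide, 5 thick from one end at mid-height. The point is the handle's centre (15 mm above the bench). Its x runs along the bar to the blade: handle x -50 to +50 mm, blade to +165 mm (tip), all centred on y = z = 0; z up. 0.3 kg. The wooden brush beside it is not needed.
- lid: Brown lid 261 x 132 x 12 mm, 0.26 kg, flush in the case, a red line along the edge to pry. Origin: middle of that edge, on the underside (108 mm above the bench when seated); x runs into the case, z up. Two spring catches hold this end: about 10 to 13 N up frees it. After about 13 mm rise it snaps past and they hold it about 12 to 15 mm proud; the far end is the pivot.
- case: Pale wooden case fixed to the bench, 284 (x) x 164 (y) x 120 mm high, walls 10 mm. Origin: centre of its underside. Its -x end wall (outer face x = -142 mm) has an open-topped notch, y -35 to +35 mm, with its sill 93 mm above the bench, 15 mm below the lid; the sill's outer edge is the fulcrum. Lid edge at x = -130.5 mm. Free space under the lid for 100 mm behind the notch.
- bottle: Green half-bottle of wine standing on the bench beyond the work, 64 mm across, 240 mm high, 0.65 kg. Origin: centre of its underside. Not to be knocked.
Things that resemble listed ones, but are neither listed nor needed, are in the scene too. What is meant by the part that bears pry_bar_grip is not blue or white, and is the larger of those in its own colour.

How it is judged:
On the way:
1. the notched end of the lid is levered up at least 9 mm with the pry bar's blade under it (handle centre within 160 mm of the lid's edge, the bar in line with the lid within 40 degrees) (z of lid in the frame of case above 0.117 m and distance between pry_bar_grip and lid below 0.16 m and angle between the x axis of pry_bar_grip and the x axis of lid, either way round below 0.7 rad), for 0.1 s.
At the end, for the whole second after the job is handed in: The lid is at rest on the case with its notched end 6 to 22 mm above its seat and within 25 mm of its place lengthways and 15 mm sideways; the pry bar lies flat (within 14 degrees) on the bench; the bottle stands upright (z of lid in the frame of case between 0.114 and 0.13 m and x of lid in the frame of case between -0.1555 and -0.1055 m and y of lid in the frame of case between -0.015 and 0.015 m and linear speed of lid below 0.02 m/s and height (world z) of pry_bar_grip between 0 and 0.03 m and angle between pry_bar_grip's own z axis and vertical below 0.25 rad and angle between bottle's own z axis and vertical below 0.1 rad); the robot touches nothing.
It fails at once if the gripper or arm touches the lid (more than 1 N) (contact force between any of the fingers, the arm and lid above 1 N).
It fails at once if the bottle is knocked over or shifted by more than 30 mm (angle between bottle's own z axis and vertical above 0.35 rad or distance of bottle from where it was at the start of the episode above 0.03 m).
It also fails if it takes over 48 s, if anything falls off the work surface, if the arm or the gripper's body presses on something with over 40 N, if the wrist force passes 120 N, or if a joint passes its speed limit or range.

## Working session

There is one attempt and no reset: what is moved stays moved. The work goes in short steps, Python scripts to look and compute and a shell command to move; the robot and the scene stay as the last step left them, time stands still between calls to the robot, and variables do not carry over. Pictures are saved under pics/ and viewed, about 8 in all and at most 12, crops included, and the job is handed in when it is done.

```bash
mkdir -p pics; cat > h.py <<'E'
import numpy as np, cv2
from station import get_obs,get_image,calibration
from scipy.spatial.transform import Rotation as Ro
def ray(c,u,v):
    f=192/np.tan(np.radians(c['vfov'])/2); R=np.array(c['R']);t=np.array(c['t'])
    return -R.T@t, R.T@np.array([(u-c['cx'])/f,(v-c['cy'])/f,1])
def on(c,u,v,z):
    o,d=ray(c,u,v); return o+d*(z-o[2])/d[2]
def proj(c,X):
    f=192/np.tan(np.radians(c['vfov'])/2); p=np.array(c['R'])@X+np.array(c['t'])
    return c['cx']+f*p[0]/p[2], c['cy']+f*p[1]/p[2]
def snap(n):
    c=calibration(n); im=get_image(n)[:,:,::-1].copy(); return c,im
def tool():
    o=get_obs(); return np.array(o['tool_pos']),Ro.from_rotvec(o['tool_rot']),o
E
python3 - <<'E'
from h import *
import pickle
d={}
for n in("scene","top"):
    c,im=snap(n); d[n]=(c,im); cv2.imwrite(f'pics/{n}0.png',im); print(n,-np.array(c['R']).T@c['t'])
pickle.dump(d,open('d.pkl','wb'))
t,R,o=tool(); print(t,R.as_matrix().round(3),o['contact_force'],o['opening'])
cv2.imwrite('pics/both.png',np.vstack([cv2.resize(d['top'][1],None,fx=1,fy=1)]))
E
```

```text
scene [ 0.95232758 -0.86426769  0.92918936]
top [ 0.38514548 -0.15467555  1.33396505]
[0.23434013 0.57882154 0.23818895] [[-0.927  0.375 -0.001]
 [ 0.375  0.927 -0.002]
 [ 0.    -0.002 -1.   ]] [ 0.2651712  -0.30831438 -0.13487651] 0.08527033147952862
```

View pics/top0.png

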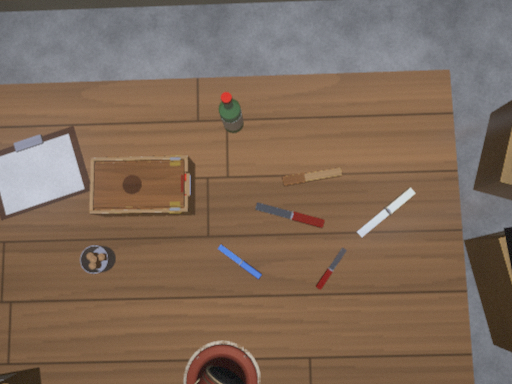

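View pics/scene0.png

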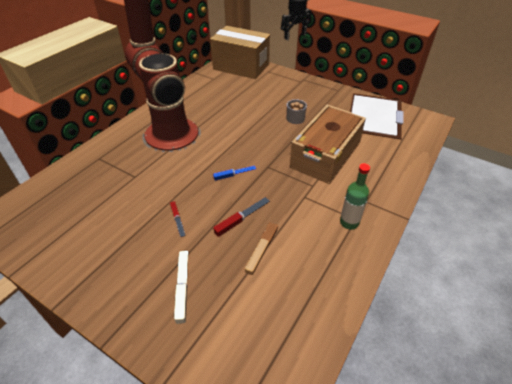

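The top view has five bar-like things:
- **Large red:** handle at about (308,219), blade to about (257,207).
- **Small red:** about (330,268).
- **Blue:** about (240,262).
- **White:** about (387,212).
- **Brush:** about (312,177).

The large red one fits, as it's not blue or white and is the larger of the two reds. The case's notched end is at about (187,184), facing image right (-y). The bottle is at (232,115).

```bash
python3 - <<'E'
from h import *
import pickle
d=pickle.load(open('d.pkl','rb'))
c,im=d['top']
crop=im[140:300,80:350]; cv2.imwrite('pics/crop1.png',cv2.resize(crop,None,fx=2.9,fy=2.9,interpolation=cv2.INTER_CUBIC))
for n in d:
    c,im=d[n]; h=cv2.cvtColor(im,cv2.COLOR_BGR2HSV)
    m=(((h[...,0]<6)|(h[...,0]>174))&(h[...,1]>190)&(h[...,2]>70)).astype(np.uint8)
    k,l,s,ce=cv2.connectedComponentsWithStats(m)
    for i in range(1,k):
        if s[i,4]>15:
            ys,xs=np.where(l==i); r=cv2.minAreaRect(np.stack([xs,ys],1).astype(np.float32)); b=cv2.boxPoints(r)
            print(n,s[i].tolist(),ce[i].round(1),'z.015',on(c,*ce[i],.015).round(3),'z.03',on(c,*ce[i],.03).round(3),'z.12',on(c,*ce[i],.12).round(3),'box',r)
c,_=d['top']
for nm,p,z in [('bladetip',(257,207),.015),('bottle foot~',(233,127),0),('case BL',(90,213),.12),('case TL',(91,157),.12),('TR',(188,157),.12),('BR',(188,214),.12)]: print(nm,on(c,*p,z).round(3))
E
```

```text
scene [188, 13, 5, 6, 24] [190.   15.1] z.015 [-0.706  0.982  0.015] z.03 [-0.679  0.952  0.03 ] z.12 [-0.516  0.77   0.12 ] box ((190.0, 15.5), (5.0, 4.0), 90.0)
scene [203, 27, 5, 5, 21] [205.  29.] z.015 [-0.498  0.865  0.015] z.03 [-0.474  0.837  0.03 ] z.12 [-0.331  0.667  0.12 ] box ((205.0, 29.0), (4.0, 4.0), 90.0)
scene [365, 31, 6, 7, 31] [367.4  33.8] z.015 [0.331 1.333 0.015] z.03 [0.341 1.297 0.03 ] z.12 [0.402 1.081 0.12 ] box ((367.2500305175781, 33.750003814697266), (4.242640495300293, 6.363961219787598), 45.0)
scene [381, 58, 6, 7, 32] [383.5  61.1] z.015 [0.524 1.054 0.015] z.03 [0.531 1.023 0.03 ] z.12 [0.573 0.834 0.12 ] box ((383.5, 61.0), (6.0, 5.0), 90.0)
scene [180, 61, 5, 6, 24] [182.   63.3] z.015 [-0.333  0.464  0.015] z.03 [-0.312  0.442  0.03 ] z.12 [-0.186  0.311  0.12 ] box ((182.0, 63.5), (5.0, 4.0), 90.0)
scene [337, 67, 5, 6, 25] [339.   69.8] z.015 [0.367 0.841 0.015] z.03 [0.376 0.813 0.03 ] z.12 [0.434 0.645 0.12 ] box ((339.0, 69.5), (5.0, 4.0), 90.0)
scene [120, 72, 6, 7, 34] [122.5  75.1] z.015 [-0.495  0.214  0.015] z.03 [-0.471  0.196  0.03 ] 
[... 869 characters left out ...]
.03 ] z.12 [ 0.526 -0.338  0.12 ] box ((226.994384765625, 222.69100952148438), (7.101986408233643, 29.149946212768555), 57.9946174621582)
top [221, 93, 10, 9, 63] [225.8  96.8] z.015 [ 0.878 -0.029  0.015] z.03 [ 0.872 -0.03   0.03 ] z.12 [ 0.839 -0.039  0.12 ] box ((225.5, 97.0), (8.0, 9.0), 90.0)
top [317, 278, 10, 10, 30] [320.9 282.9] z.015 [ 0.285 -0.307  0.015] z.03 [ 0.286 -0.306  0.03 ] z.12 [ 0.293 -0.295  0.12 ] box ((321.1384582519531, 282.0077209472656), (4.465250015258789, 11.78329849243164), 29.744882583618164)
bladetip [ 0.521 -0.12   0.015]
bottle foot~ [ 0.782 -0.049  0.   ]
case BL [0.506 0.358 0.12 ]
case TL [0.67  0.358 0.12 ]
TR [0.662 0.074 0.12 ]
BR [0.496 0.075 0.12 ]
```

View pics/crop1.png

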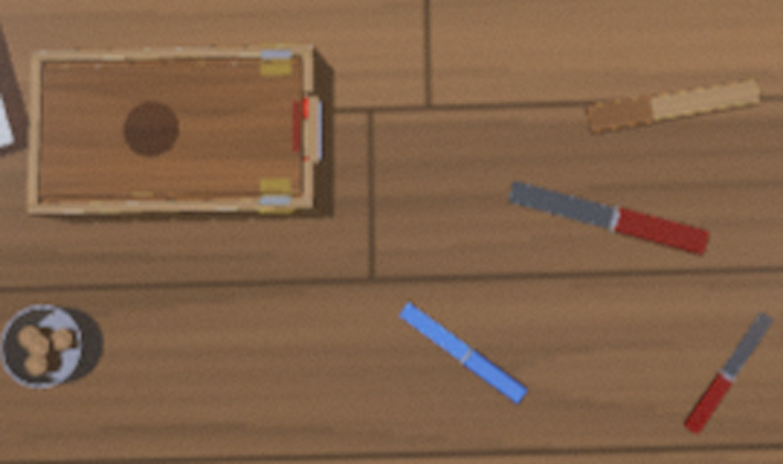

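The crop confirms the large red-handled bar, with its handle centre at about (308,220) and tip at about (257,206) in the top image. The case's red line faces -y. Next I'll work out the approach.

```bash
cat >> h.py <<'E'
def down(yaw,pitch=0): # tool x along bar x (yaw), tip pitched up by pitch
    return Ro.from_euler('z',yaw)*Ro.from_euler('y',-pitch)*Ro.from_euler('x',np.pi)
def go(pos,Rt):
    t,R,o=tool(); dp=R.inv().apply(np.array(pos)-t)*100; rv=(R.inv()*Rt).as_rotvec()
    print('shift cm',dp.round(2),'turn',rv.round(3),'rows',np.ceil(max(np.linalg.norm(dp)/4.17,np.degrees(np.linalg.norm(rv))/7.16)))
E
python3 - <<'E'
from h import *
import pickle
d=pickle.load(open('d.pkl','rb')); c=d['top'][0]
H=on(c,308,219.7,.028); T=on(c,256.6,206.2,.0175); yaw=np.arctan2(*(T-H)[1::-1]); print(H,T,np.linalg.norm((T-H)[:2]),np.degrees(yaw))
go([H[0],H[1],.2],down(yaw))
E
```

```text
[ 0.47648789 -0.27471619  0.028     ] [ 0.52331661 -0.11865863  0.0175    ] 0.1629321682868574 73.29690077058488
shift cm [-54.48 -70.02   3.94] turn [-2.000e-03  1.000e-03  1.478e+00] rows 22.0
```

```bash
python3 -m jog '[[-4,-5,0,0,0,0.11,0],[-8,-10,0.3,0,0,0.22,0],[-12,-15,0.6,0,0,0.33,0],[-15,-19,1,0,0,0.44,0],[-18,-23,1.3,0,0,0.5,0],[-21,-27,1.5,0,0,0.6,0],[-24,-31,1.8,0,0,0.66,0],[-26,-34,2,0,0,0.74,0]]'
python3 - <<'E'
from h import *
go([.4765,-.2747,.2],down(np.radians(73.3)))
E
```

```text
t: 0.77
tool_pos: [0.324, 0.2568, 0.2233]
tool_rot: [1.678, 2.656, -0.003]
contact_force: [1.4, 0.4, -0.1]
opening: 0.0856
shift cm [-54.55  -9.04   2.41] turn [-0.001  0.002  0.735] rows 14.0
```

```bash
python3 -m jog '[[-4,-0.6,0,0,0,0.06,0],[-8,-1.3,0,0,0,0.11,0],[-12,-2,0.5,0,0,0.17,0],[-16,-2.6,0.7,0,0,0.22,0],[-20,-3.3,0.9,0,0,0.28,0],[-24,-4,1,0,0,0.33,0],[-28,-4.6,1.2,0,0,0.39,0],[-32,-5.3,1.4,0,0,0.44,0]]'
python3 - <<'E'
from h import *
go([.4765,-.2747,.2],down(np.radians(73.3)))
E
```

```text
t: 1.43
tool_pos: [0.4134, -0.0571, 0.2095]
tool_rot: [2.221, 2.221, -0.003]
contact_force: [-0.1, 0.7, -0.1]
opening: 0.0857
shift cm [-21.76   6.31   0.99] turn [-0.     0.002  0.292] rows 6.0
```

```bash
python3 -m jog '[[-4,1.1,0.2,0,0,0.06,0],[-8,2.3,0.4,0,0,0.12,0],[-12,3.4,0.6,0,0,0.18,0],[-16,4.6,0.8,0,0,0.24,0],[-20,5.8,1,0,0,0.29,0],[-21.8,6.3,1,0,0,0.29,0],[-21.8,6.3,1,0,0,0.292,0]]'
python3 - <<'E'
from h import *
c,im=snap('wrist'); cv2.imwrite('pics/w1.png',im); t,R,o=tool()
print(-np.array(c['R']).T@c['t'],t,o['q'])
h=cv2.cvtColor(im,cv2.COLOR_BGR2HSV)
m=(((h[...,0]<8)|(h[...,0]>172))&(h[...,1]>150)&(h[...,2]>50)).astype(np.uint8)
k,l,s,ce=cv2.connectedComponentsWithStats(m)
for i in range(1,k):
    if s[i,4]>100:
        ys,xs=np.where(l==i); r=cv2.minAreaRect(np.stack([xs,ys],1).astype(np.float32)); b=cv2.boxPoints(r)
        print(s[i],r,[on(c,*p,.03).round(4).tolist() for p in b],on(c,*r[0],.03))
E
```

```text
t: 2.02
tool_pos: [0.4764, -0.2788, 0.1991]
tool_rot: [2.524, 1.869, -0.004]
contact_force: [-0.0, 0.3, -0.6]
opening: 0.0852
[ 0.49826127 -0.2087968   0.33220419] [ 0.47608627 -0.27661185  0.19899953] [-6.60677079e-01 -9.58420490e-02  1.82714674e+00 -1.69825880e-03
  1.41143411e+00 -3.65655510e-01]
[ 243  119   26   92 2183] ((255.5, 164.5), (91.0, 25.0), 90.0) [[0.4779, -0.2229, 0.03], [0.5014, -0.23, 0.03], [0.4745, -0.3214, 0.03], [0.4488, -0.3136, 0.03]] [ 0.47627542 -0.26997104  0.03      ]
[  87  225   62   32 1088] ((117.12101745605469, 240.83396911621094), (58.951446533203125, 20.487903594970703), 17.650123596191406) [[0.2706, -0.2986, 0.03], [0.2876, -0.2793, 0.03], [0.3376, -0.3169, 0.03], [0.3214, -0.3373, 0.03]] [ 0.30412719 -0.30774837  0.03      ]
```

View pics/w1.png

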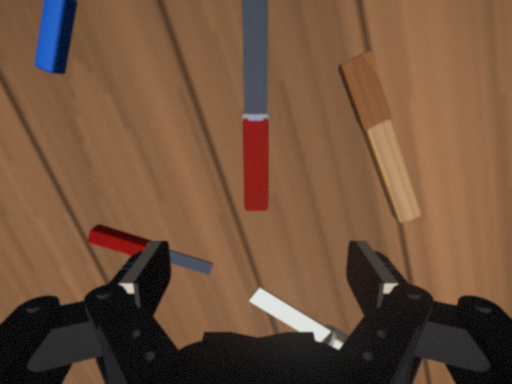

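The wrist view shows the red handle upright at columns 243–269, rows 114–210. It's centred and in line with the jaws, with the brush clear to the right. Descending now.

```bash
python3 -m jog '[[0.9,-0.1,4,0,0,0,0],[0.9,-0.1,8,0,0,0,0],[0.9,-0.1,12,0,0,0,0],[0.9,-0.1,15,0,0,0,0],[0.9,-0.1,17,0,0,0,0],[0.9,-0.1,18.2,0,0,0,0],[0.9,-0.1,18.6,0,0,0,0],[0.9,-0.1,18.6,0,0,0,0]]' 110
python3 -m jog '[[0,0,0,0,0,0,255],[0,0,0,0,0,0,255],[0,0,0,0,0,0,255],[0,0,0,0,0,0,255],[0,0,0,0,0,0,255],[0,0,0,0,0,0,255],[0,0,0,0,0,0,255],[0,0,0,0,0,0,255]]' 110
```

```text
t: 2.73
tool_pos: [0.4771, -0.2669, 0.0126]
tool_rot: [-2.521, -1.871, 0.003]
contact_force: [0.9, -0.3, 0.6]
opening: 0.0852
t: 3.4
tool_pos: [0.4777, -0.2675, 0.0139]
tool_rot: [-2.522, -1.872, 0.003]
contact_force: [-2.3, 1.3, 5.9]
opening: 0.0237
```

```bash
python3 -m jog '[[0,0,-2,0,0,0,255],[0,0,-5,0,0,0,255],[0,0,-8,0,0,0,255],[0,0,-11,0,0,0,255],[0,0,-14,0,0,0,255],[0,0,-15,0,0,0,255],[0,0,-15,0,0,0,255]]'
python3 - <<'E'
from h import *
go([.572,-.14,.165],down(np.radians(88.2)))
E
```

```text
t: 3.98
tool_pos: [0.4795, -0.2685, 0.167]
tool_rot: [2.518, 1.869, -0.0]
contact_force: [0.2, -0.6, -2.8]
opening: 0.0241
shift cm [14.98  5.13  0.17] turn [ 0.004  0.004 -0.263] rows 4.0
```

```bash
python3 -m jog '[[2.5,0.8,0,0,0,-0.04,255],[5,1.7,0,0,0,-0.08,255],[7.5,2.5,0,0,0,-0.13,255],[10,3.4,0,0,0,-0.17,255],[12.5,4.3,0,0,0,-0.22,255],[14.5,5,0.1,0,0,-0.26,255],[15,5.1,0.2,0,0,-0.263,255],[15,5.1,0.2,0,0,-0.263,255]]'
python3 - <<'E'
from h import *
c,im=snap('wrist'); cv2.imwrite('pics/w2.png',im); t,R,o=tool()
import pickle; pickle.dump((c,im,t,R.as_rotvec()),open('w2.pkl','wb')); print(t,R.as_matrix().round(3))
E
```

```text
t: 4.65
tool_pos: [0.5706, -0.138, 0.161]
tool_rot: [2.253, 2.189, -0.005]
contact_force: [-0.9, 0.2, -4.7]
opening: 0.0239
[ 0.57032455 -0.13905943  0.16157468] [[ 0.031  1.    -0.002]
 [ 1.    -0.031 -0.003]
 [-0.003 -0.002 -1.   ]]
```

View pics/w2.png

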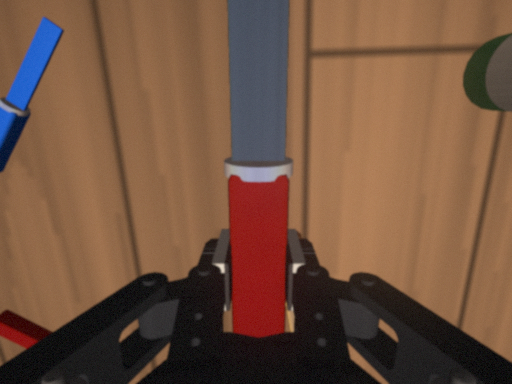

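The wrist view shows the handle gripped, with the blade at columns ~228–289 and in line. It widens slightly away from the handle, so I'll check the bar's pitch in the jaws from the blade width, and refine the case pose.

```bash
python3 - <<'E'
from h import *
import pickle
c,im,t,rv=pickle.load(open('w2.pkl','rb')); R=Ro.from_rotvec(rv)
f=192/np.tan(np.radians(c['vfov'])/2); print('f',f,'axis',np.array(c['R'])[2].round(3), 'cam in tool',R.inv().apply(-np.array(c['R']).T@c['t']-t).round(4))
g=cv2.GaussianBlur(im,(3,3),0).astype(float)
for v in (4,20,40,60,80,100,120,140,150):
    row=g[v-2:v+3].mean(0); x=row[:,2]-row[:,0]  # R-B high on wood, low on steel
    u=np.arange(512); lo=x[240:280].mean(); 
    L=[i for i in range(200,258) if x[i]>lo+ (x[205]-lo)/2]; Rr=[i for i in range(260,320) if x[i]>lo+(x[312]-lo)/2]
    a=max(L); b=min(Rr)
    a+= (x[a]-(lo+(x[205]-lo)/2))/(x[a]-x[a+1]); b-=(x[b]-(lo+(x[312]-lo)/2))/(x[b]-x[b-1])
    w=b-a; Z=f*.024/w
    P=np.array(c['R']).T@(np.array([((a+b)/2-c['cx'])/f*Z,(v-c['cy'])/f*Z,Z])-c['t'])
    print(v,round(a,1),round(b,1),round(w,1),R.inv().apply(P-t).round(4),P.round(4))
E
```

```text
f 300.55537356444637 axis [-0.011 -0.289 -0.957] cam in tool [ 0.0739  0.0005 -0.1328]
4 227.1 288.4 61.2 [0.1097 0.0002 0.0008] [ 0.5738 -0.0294  0.1604]
20 227.6 288.0 60.4 [0.1041 0.0002 0.0009] [ 0.5737 -0.035   0.1603]
40 228.1 287.6 59.4 [0.0969 0.0002 0.0007] [ 0.5735 -0.0423  0.1606]
60 228.7 287.1 58.4 [0.0894 0.0002 0.0008] [ 0.5733 -0.0497  0.1605]
80 229.3 286.7 57.4 [0.0817 0.0003 0.0007] [ 0.5731 -0.0575  0.1607]
100 229.8 286.3 56.5 [0.0736 0.0003 0.0005] [ 0.5729 -0.0655  0.1609]
120 230.4 285.8 55.4 [0.0653 0.0004 0.0006] [ 0.5727 -0.0738  0.1608]
140 231.0 285.5 54.4 [0.0567 0.0004 0.0003] [ 0.5725 -0.0824  0.161 ]
150 231.2 285.1 53.8 [0.0523 0.0004 0.0006] [ 0.5723 -0.0868  0.1608]
```

```bash
python3 - <<'E'
from h import *
c,im=snap('scene'); cv2.imwrite('pics/s2.png',cv2.resize(im[90:260,200:430],None,fx=3.4,fy=3.4,interpolation=cv2.INTER_CUBIC))
E
```

```text
(no output)
```

View pics/s2.png

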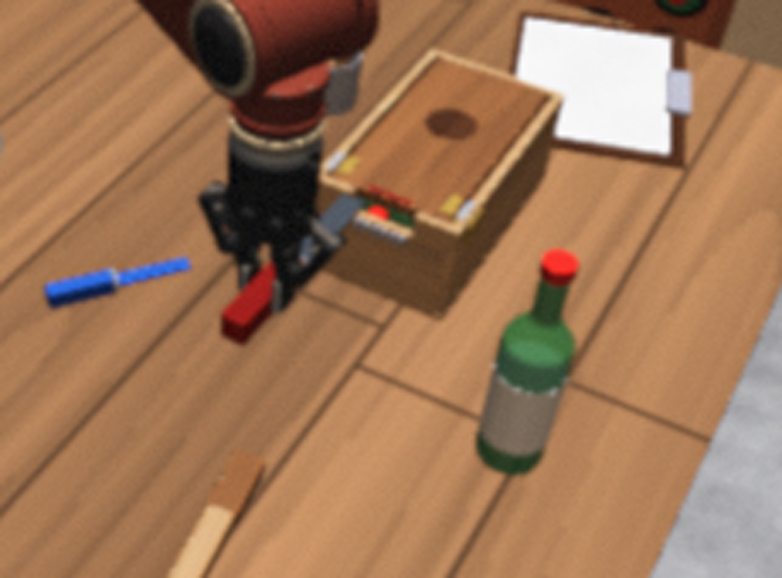

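The scene crop shows the bar held level and pointing at the notch (red line at about (385,195) in the crop). The bottle is standing clear. I'll check the case corners from this second view.

```bash
python3 - <<'E'
from h import *
import pickle
d=pickle.load(open('d.pkl','rb')); c=d['scene'][0]
P=[on(c,200+u/3.4,90+v/3.4,.12) for u,v in((325,168),(460,232),(560,97),(435,50))]
for p in P: print(p.round(3))
print('notch line', on(c,200+390/3.4,90+197/3.4,.12).round(3), 'sill L/R',on(c,200+357/3.4,90+221/3.4,.093).round(3),on(c,200+408/3.4,90+240/3.4,.093).round(3))
c=d['top'][0]
# crop1 px -> top px ; red line ends, sill ends
for n,u,v,z in(('line',300,98,.12),('line',300,150,.12),('sill',318,98,.093),('sill',318,160,.093),('corner',314,47,.12),('corner',314,212,.12),('corner',30,212,.12),('corner',36,52,.12)): print(n,on(c,80+u/2.9,140+v/2.9,z).round(3))
go([.572,-.115,.100],down(np.radians(88.2)))
E
```

```text
[0.509 0.097 0.12 ]
[0.667 0.079 0.12 ]
[0.667 0.349 0.12 ]
[0.511 0.36  0.12 ]
notch line [0.586 0.09  0.12 ] sill L/R [0.562 0.069 0.093] [0.619 0.071 0.093]
line [0.612 0.088 0.12 ]
line [0.56  0.088 0.12 ]
sill [0.617 0.075 0.093]
sill [0.553 0.075 0.093]
corner [0.664 0.073 0.12 ]
corner [0.498 0.074 0.12 ]
corner [0.506 0.357 0.12 ]
corner [0.667 0.354 0.12 ]
shift cm [2.5  0.09 6.22] turn [-0.     0.004 -0.   ] rows 2.0
```

```bash
python3 -m jog '[[0.5,0.4,2,0,0,0,255],[0.8,0.8,4,0,0,0,255],[1.2,1,5.5,0,0,0,255],[1.4,1,6.1,0,0,0,255],[1.4,1,6.1,0,0,0,255],[1.4,1,6.1,0,0,0,255]]'
python3 - <<'E'
from h import *
c,im=snap('scene'); cv2.imwrite('pics/s3.png',cv2.resize(im[110:190,260:360],None,fx=7,fy=7,interpolation=cv2.INTER_CUBIC))
t,R,o=tool(); print(t,R.as_matrix().round(3))
E
```

```text
t: 5.25
tool_pos: [0.5803, -0.127, 0.1012]
tool_rot: [2.256, 2.184, -0.006]
contact_force: [0.7, 0.5, -2.8]
opening: 0.024
[ 0.58102337 -0.12717601  0.10215871] [[ 0.032  0.999  0.001]
 [ 0.999 -0.032 -0.004]
 [-0.004  0.001 -1.   ]]
```

View pics/s3.png

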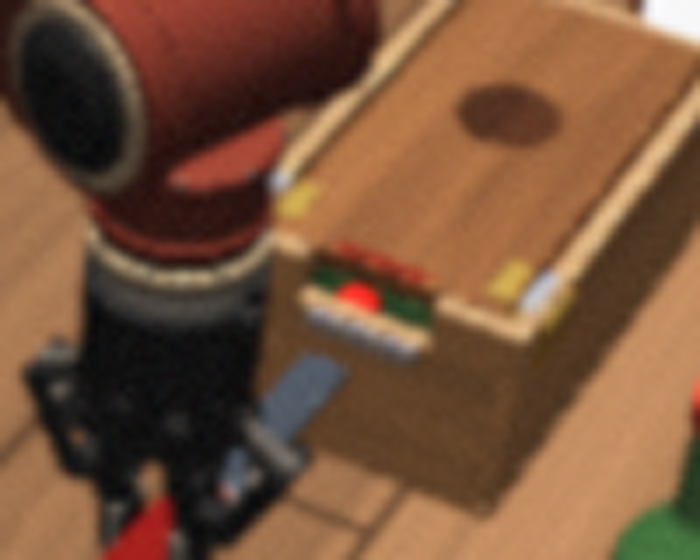

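The blade tip is at crop (330,360), in front of the notch centre (368,300), with the opening above the sill clear. Inserting straight now.

```bash
python3 -m jog '[[1,0,0,0,0,0,255],[2,0,0,0,0,0,255],[3,0,0,0,0,0,255],[4,0,0,0,0,0,255],[5,0,0,0,0,0,255],[5.5,0,0,0,0,0,255],[5.5,0,0,0,0,0,255]]'
python3 - <<'E'
from h import *
c,im=snap('scene'); cv2.imwrite('pics/s4.png',cv2.resize(im[110:190,260:360],None,fx=7,fy=7,interpolation=cv2.INTER_CUBIC))
t,R,o=tool(); print(t,o['contact_force'],o['wrist_torque'])
E
```

```text
t: 5.88
tool_pos: [0.5828, -0.0706, 0.1019]
tool_rot: [2.253, 2.185, -0.004]
contact_force: [-0.2, -0.1, -2.8]
opening: 0.0239
[ 0.58280484 -0.07134123  0.10189586] [ 0.11307927 -0.38048474 -3.52833665] [ 0.00342322 -0.01770964  0.0203901 ]
```

View pics/s4.png

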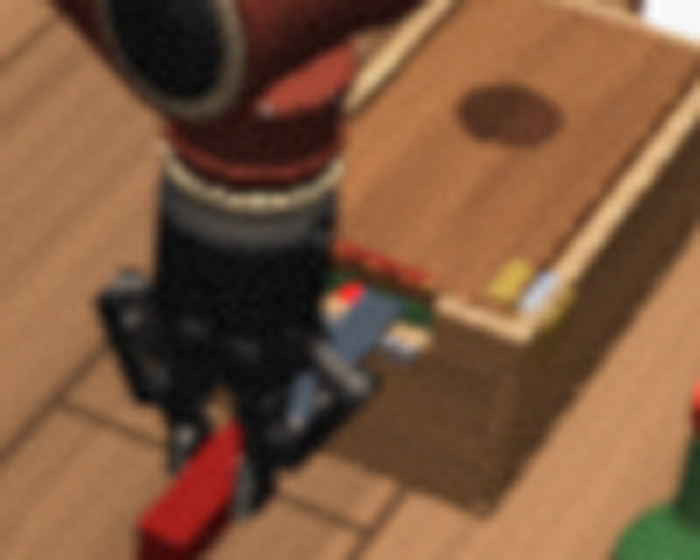

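The blade lies over the sill inside the notch (crop (385,305)), below the red line, and there is no contact force. Going deeper.

```bash
python3 -m jog '[[1,0,0,0,0,0,255],[2,0,0,0,0,0,255],[3,0,0,0,0,0,255],[3.8,0,0,0,0,0,255],[4.1,0,0,0,0,0,255],[4.1,0,0,0,0,0,255]]'
python3 - <<'E'
from h import *
t,R,o=tool(); print(t,R.as_matrix().round(3),o['contact_force'])
F=np.array([t[0]+.003,.0745,.093]) # sill edge
# blade underside at t.z-.0035 ; rotate about sill edge; first drop onto sill
b=R.apply([1,0,0]); yaw=np.arctan2(b[1],b[0])
h=.001+.0025 # blade underside below TCP (m)
s=(F[:2]-t[:2])@[np.cos(yaw),np.sin(yaw)]; print('TCP to fulcrum',s,'tip in',.165-s)
for deg in (0,3,6,9,12,15,18,21,24,27,30):
    a=np.radians(deg); u=np.array([np.cos(yaw)*np.cos(a),np.sin(yaw)*np.cos(a),np.sin(a)]); n=np.array([-np.cos(yaw)*np.sin(a),-np.sin(yaw)*np.sin(a),np.cos(a)])
    p=F-u*s+n*h; Rt=down(yaw,a)
    tip=p+u*.165+n*(-.001+.0025)
    print(deg,'tip top z',tip[2].round(4),'shift',(R.inv().apply(p-t)*100).round(2),'turn',(R.inv()*Rt).as_rotvec().round(3))
E
```

```text
t: 6.43
tool_pos: [0.584, -0.0294, 0.1016]
tool_rot: [2.251, 2.186, -0.005]
contact_force: [0.3, -0.0, -3.1]
opening: 0.024
[ 0.58402766 -0.02939217  0.10163324] [[ 0.03   1.     0.   ]
 [ 1.    -0.03  -0.005]
 [-0.005  0.001 -1.   ]] [ 0.27043202 -0.04205093 -3.08018335]
TCP to fulcrum 0.1039354546761701 tip in 0.061064545323829905
0 tip top z 0.098 shift [ 0.   -0.01  0.51] turn [0.001 0.005 0.   ]
3 tip top z 0.1012 shift [ 0.   -0.01  1.06] turn [0.001 0.057 0.   ]
6 tip top z 0.1044 shift [ 0.03 -0.01  1.6 ] turn [0.001 0.109 0.   ]
9 tip top z 0.1075 shift [ 0.08 -0.01  2.14] turn [0.001 0.162 0.   ]
12 tip top z 0.1106 shift [ 0.17 -0.01  2.68] turn [0.001 0.214 0.   ]
15 tip top z 0.1136 shift [ 0.28 -0.01  3.21] turn [0.001 0.266 0.   ]
18 tip top z 0.1166 shift [ 0.42 -0.01  3.74] turn [0.001 0.319 0.   ]
21 tip top z 0.1196 shift [ 0.58 -0.01  4.26] turn [0.001 0.371 0.   ]
24 tip top z 0.1224 shift [ 0.78 -0.01  4.77] turn [0.001 0.424 0.   ]
27 tip top z 0.1252 shift [ 1.   -0.01  5.27] turn [0.001 0.476 0.   ]
30 tip top z 0.1279 shift [ 1.24 -0.01  5.75] turn [0.001 0.528 0.   ]
```

```bash
python3 -m jog '[[0,0,0.5,0,0.005,0,255],[0,0,1.06,0,0.057,0,255],[0.03,0,1.6,0,0.109,0,255],[0.08,0,2.14,0,0.162,0,255],[0.17,0,2.68,0,0.214,0,255],[0.28,0,3.21,0,0.266,0,255],[0.28,0,3.21,0,0.266,0,255]]' 120
python3 - <<'E'
from h import *
t,R,o=tool(); m=R.as_matrix(); print(t,'pitch',np.degrees(np.arcsin(m[2,0])),o['contact_force'],o['wrist_torque'])
E
```

```text
t: 7.02
tool_pos: [0.5831, -0.0282, 0.067]
tool_rot: [-2.116, -2.048, -0.277]
contact_force: [1.0, -0.4, -6.2]
opening: 0.0236
[ 0.58311635 -0.02818986  0.06700508] pitch 15.0030106929607 [ 0.96383548 -0.38362119 -6.2051118 ] [-0.97248481 -0.07408519 -0.20148251]
```

```bash
python3 -m jog '[[0,0,0.4,0,0.026,0,255],[0,0,0.8,0,0.052,0,255],[0.02,0,1.1,0,0.079,0,255],[0.03,0,1.4,0,0.105,0,255],[0.03,0,1.4,0,0.105,0,255]]'
python3 - <<'E'
from h import *
t,R,o=tool(); m=R.as_matrix(); print(t,'pitch',np.degrees(np.arcsin(m[2,0])),o['contact_force'],o['wrist_torque'])
c,im=snap('scene'); cv2.imwrite('pics/s5.png',cv2.resize(im[110:190,260:360],None,fx=7,fy=7,interpolation=cv2.INTER_CUBIC))
E
```

```text
t: 7.43
tool_pos: [0.5836, -0.0248, 0.0539]
tool_rot: [-2.057, -1.988, -0.381]
contact_force: [-1.0, -1.8, 2.6]
opening: 0.0237
[ 0.58359899 -0.02480066  0.05390499] pitch 21.067265313595268 [-0.97124018 -1.76876661  2.64954847] [0.33249042 0.19718033 0.10315849]
```

View pics/s5.png

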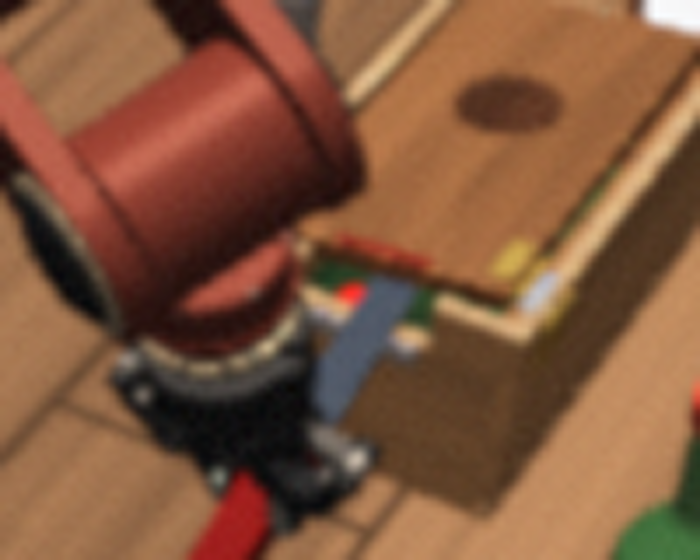

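The lid's notched end is now visibly proud, with a dark gap along its right edge at crop (600,200) and the red line at (385,250), up from (385,262). I'll go a few degrees more to be sure it's past the catches.

```bash
python3 -m jog '[[0,0,0.3,0,0.026,0,255],[0,0,0.6,0,0.052,0,255],[0.01,0,0.8,0,0.07,0,255],[0.01,0,0.8,0,0.07,0,255]]'
python3 - <<'E'
from h import *
import pickle
t,R,o=tool(); m=R.as_matrix(); print(t,'pitch',np.degrees(np.arcsin(m[2,0])),o['contact_force'],o['wrist_torque'])
d=pickle.load(open('d.pkl','rb')); c,im=snap('scene')
def redline(im):
    h=cv2.cvtColor(im,cv2.COLOR_BGR2HSV)[130:155,305:325].astype(int)
    m=((h[...,0]<8)|(h[...,0]>172))&(h[...,1]>150); ys,xs=np.where(m); return [(int(x+305),(ys[xs==x]+130).tolist()) for x in np.unique(xs)]
print(redline(d['scene'][1])); print(redline(im))
for z in (.12,.13,.135,.14): print(z,proj(c,np.array([.588,.088,z])))
E
```

```text
t: 7.82
tool_pos: [0.584, -0.022, 0.0466]
tool_rot: [-2.015, -1.946, -0.448]
contact_force: [-0.1, -1.7, 2.7]
opening: 0.0239
[ 0.58396984 -0.02196062  0.04660293] pitch 25.140522238091418 [-0.09987306 -1.66964921  2.67988619] [0.45694846 0.11563172 0.03781667]
[(308, [151, 152]), (309, [145, 146, 151, 152]), (310, [145, 146, 150, 151, 152, 153]), (311, [145, 146, 147, 150, 151, 152, 153]), (312, [146, 147, 150, 151, 152, 153, 154]), (313, [146, 147, 151, 152, 153, 154]), (314, [146, 147, 148]), (315, [147, 148]), (316, [147, 148, 149]), (317, [148, 149]), (318, [148, 149]), (319, [148, 149, 150]), (320, [149])]
[(305, [136, 137, 138, 139, 140, 141, 142, 143, 144]), (306, [137, 138, 139, 140, 141, 143, 144]), (307, [140, 141, 142, 143, 144]), (308, [143, 144, 151, 152]), (309, [143, 144, 151, 152]), (310, [143, 144, 145, 150, 151, 152]), (311, [143, 144, 150, 151, 152]), (312, [144, 145]), (313, [144]), (314, [144, 145]), (315, [144, 145, 146]), (316, [145, 146]), (317, [145]), (318, [145, 146]), (319, [145, 146, 147]), (320, [146])]
0.12 (np.float64(314.9550394776405), np.float64(148.5315711568945))
0.13 (np.float64(315.2908991859516), np.float64(146.22008857563037))
0.135 (np.float64(315.46023722665313), np.float64(145.054655742394))
0.14 (np.float64(315.6305245841967), np.float64(143.8826894391102))
```

```bash
python3 - <<'E'
from h import *
c,im=snap('wrist'); c2,im2=snap('scene'); c3,im3=snap('top')
A=cv2.resize(im,(400,300)); B=cv2.resize(im2[105:195,255:375],(400,300),interpolation=cv2.INTER_CUBIC); C=cv2.resize(im3[130:220,80:200],(400,300),interpolation=cv2.INTER_CUBIC)
cv2.imwrite('pics/m6.png',np.vstack([np.hstack([A,B]),np.hstack([C,C*0])]))
cv2.imwrite('w6.png',im)
f=192/np.tan(np.radians(c['vfov'])/2); t,R,o=tool()
g=cv2.GaussianBlur(im,(3,3),0).astype(float)
for v in range(5,175,15):
    row=g[v-2:v+3].mean(0); x=row[:,2]-row[:,0]; lo=x[248:270].mean(); th=lo+12
    a=max([i for i in range(150,248) if x[i]>th],default=0); b=min([i for i in range(270,350) if x[i]>th],default=0); w=b-a-1
    Z=f*.024/w; P=np.array(c['R']).T@(np.array([((a+b)/2-c['cx'])/f*Z,(v-c['cy'])/f*Z,Z])-c['t']); print(v,a,b,R.inv().apply(P-t).round(4),P.round(4))
E
```

```text
5 228 288 [0.109  0.0002 0.0051] [0.5877 0.0788 0.0885]
20 228 288 [0.1032 0.0002 0.0034] [0.5875 0.0727 0.0876]
35 229 287 [0.0982 0.0002 0.0064] [0.5874 0.0695 0.0827]
50 229 287 [0.0922 0.0002 0.0046] [0.5872 0.0633 0.0818]
65 229 286 [ 0.0864 -0.0001  0.0052] [0.5868 0.0583 0.0788]
80 230 286 [0.0804 0.0002 0.0058] [0.5868 0.0531 0.0757]
95 230 286 [0.0741 0.0001 0.004 ] [0.5866 0.0466 0.0747]
110 231 285 [0.0677 0.0001 0.0072] [0.5864 0.0422 0.0691]
125 231 285 [0.0611 0.0001 0.0053] [0.5862 0.0355 0.0681]
140 232 284 [0.054  0.0001 0.0087] [0.586  0.0304 0.0619]
155 232 284 [0.0472 0.0001 0.0067] [0.5858 0.0234 0.0609]
170 238 274 [ 0.0259 -0.0014  0.0678] [ 0.5845  0.03   -0.0035]
```

View pics/m6.png

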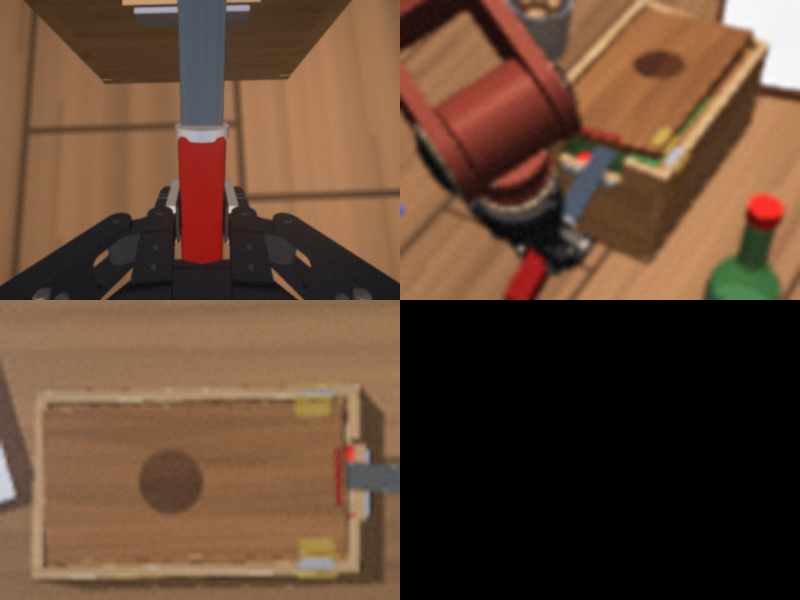

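The collage shows the bar straight in the jaws and resting on the sill, and the lid's end standing well clear of the case wall on the right. The bottle is untouched. I'll back the lever off partway and see whether the lid stays.

```bash
python3 -m jog '[[0,0,-0.54,0,-0.052,0,255],[0,0,-1.08,0,-0.105,0,255],[0.03,0,-1.6,0,-0.157,0,255],[0.06,0,-2.14,0,-0.21,0,255],[0.06,0,-2.14,0,-0.21,0,255]]'
python3 - <<'E'
from h import *
t,R,o=tool(); m=R.as_matrix(); print(t,'pitch',np.degrees(np.arcsin(m[2,0])),o['contact_force'],o['wrist_torque'])
c,im=snap('scene')
h=cv2.cvtColor(im,cv2.COLOR_BGR2HSV)[130:155,305:325].astype(int)
m=((h[...,0]<8)|(h[...,0]>172))&(h[...,1]>150); ys,xs=np.where(m); print([(int(x+305),(ys[xs==x]+130).tolist()) for x in np.unique(xs) if x>5])
E
```

```text
t: 8.43
tool_pos: [0.5852, -0.0302, 0.069]
tool_rot: [-2.139, -2.073, -0.243]
contact_force: [-0.0, -0.8, 1.1]
opening: 0.0239
[ 0.58518937 -0.03024023  0.06899675] pitch 12.772501587469556 [-0.01086791 -0.83057328  1.11653882] [0.25643039 0.05208661 0.07307782]
[(311, [144, 145, 150, 151, 152]), (312, [145, 146]), (313, [145, 146]), (314, [145, 146]), (315, [146, 147]), (316, [146, 147]), (317, [146, 147, 148]), (318, [147, 148]), (319, [147, 148]), (320, [148])]
```

The lid sank back with the bar: the red line is now up only ~1.4 px (~6 mm), against ~2.7 px at 25°. So it hadn't passed the catches. I'll take a deeper bite, with the tip ~80 mm in, and lever again.

```bash
python3 -m jog '[[0,0,-0.54,0,-0.052,0,255],[0,0,-1.08,0,-0.105,0,255],[0,0,-1.7,0,-0.157,0,255],[0,0,-2.1,0,-0.19,0,255],[0,0,-2.1,0,-0.19,0,255]]'
python3 - <<'E'
from h import *
t,R,o=tool(); m=R.as_matrix(); print(t,'pitch',np.degrees(np.arcsin(m[2,0])),o['contact_force'],o['wrist_torque'])
c,im=snap('scene')
h=cv2.cvtColor(im,cv2.COLOR_BGR2HSV)[130:155,305:325].astype(int)
m=((h[...,0]<8)|(h[...,0]>172))&(h[...,1]>150); ys,xs=np.where(m); print([(int(x+305),(ys[xs==x]+130).tolist()) for x in np.unique(xs) if x>5])
E
```

```text
t: 8.9
tool_pos: [0.5851, -0.0338, 0.0893]
tool_rot: [-2.239, -2.171, -0.044]
contact_force: [0.8, 1.2, 2.8]
opening: 0.0237
[ 0.58508446 -0.03378952  0.08925133] pitch 2.0530751294102627 [0.83752879 1.23477281 2.76989059] [ 0.78215671 -0.00688943 -0.0662603 ]
[(311, [130, 145, 151, 152]), (312, [145, 146, 151]), (313, [145, 146]), (314, [145, 146]), (315, [146]), (316, [146, 147]), (317, [147, 148]), (318, [147, 148]), (319, [147, 148, 149]), (320, [148])]
```

```bash
python3 - <<'E'
from h import *
import pickle
d=pickle.load(open('d.pkl','rb'))
c,im=snap('scene'); ct,it=snap('top'); pickle.dump((im,it),open('e.pkl','wb'))
def w(im): 
    f=im.astype(float); return np.clip(f[...,2]-np.maximum(f[...,0],f[...,1])*1.0-75,0,None)
def cs(im): # scene: per-column redness centroid, lid line only
    a=w(im)[138:151,313:321]; return [(round(float((a[:,i]*np.arange(138,151)).sum()/a[:,i].sum()),2)) for i in range(8)]
print(cs(d['scene'][1])); print(cs(im))
def ctop(im): a=w(im)[175:194,178:189]; return [(round(float((a[i]*np.arange(178,189)).sum()/max(a[i].sum(),1)),2)) for i in range(19)]
print(ctop(d['top'][1])); print(ctop(it))
X=np.array([.588,.088,.12])
print('scene d/dz,d/dy per mm',[np.round(np.array(proj(c,X+e))-proj(c,X),3) for e in([0,0,.001],[0,.001,0])],'top',[np.round(np.array(proj(ct,X+e))-proj(ct,X),3) for e in([0,0,.001],[0,.001,0])])
B=cv2.resize(im[110:180,270:375],(540,360),interpolation=cv2.INTER_CUBIC);A=cv2.resize(d['scene'][1][110:180,270:375],(540,360),interpolation=cv2.INTER_CUBIC)
cv2.imwrite('pics/m7.png',cv2.resize(np.vstack([A,B]),(450,600)))
E
```

```text
[146.48, 146.73, 147.0, 147.43, 148.0, 148.48, 148.69, 149.0]
[145.48, 145.71, 146.1, 146.36, 146.64, 146.95, 147.28, 147.33]
[184.81, 184.69, 184.82, 184.76, 184.86, 185.0, 182.0, 182.0, 182.0, 0.0, 0.0, 0.0, 182.0, 0.0, 0.0, 0.0, 0.0, 0.0, 0.0]
[184.65, 184.52, 184.43, 181.0, 181.0, 181.0, 181.33, 181.2, 181.5, 181.25, 181.3, 181.4, 181.6, 182.0, 182.0, 181.75, 182.0, 0.0, 0.0]
scene d/dz,d/dy per mm [array([ 0.033, -0.23 ]), array([ 0.13 , -0.157])] top [array([-0.069, -0.055]), array([-0.346,  0.01 ])]
```

View pics/m7.png

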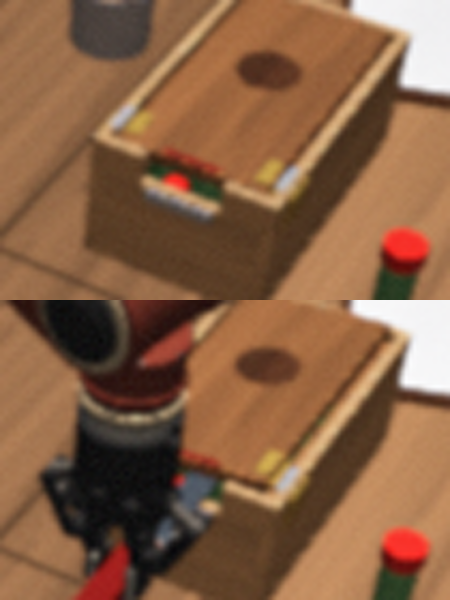

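The pictures compared (top: start, bottom: now) show the lid still raised by about 6 mm, not yet the full 12 mm, with the bar pressing only on the sill. I'll free the blade, push it 2 cm deeper and lever again.

```bash
python3 -m jog '[[0,0,-0.5,0,-0.03,0,255],[0,0,-0.9,0,-0.036,0,255],[0.7,0,-0.9,0,-0.036,0,255],[1.4,0,-0.9,0,-0.036,0,255],[2,0,-0.9,0,-0.036,0,255],[2.4,0,-0.9,0,-0.036,0,255],[2.4,0,-0.9,0,-0.036,0,255]]'
python3 - <<'E'
from h import *
t,R,o=tool(); m=R.as_matrix(); print(t,m[2,0],o['contact_force'],o['wrist_torque'])
b=R.apply([1,0,0]); yaw=np.arctan2(b[1],b[0]); F=np.array([t[0]+.003,.0735,.0925]); h=.0035
s=(F[:2]-t[:2])@[np.cos(yaw),np.sin(yaw)]; print('s',s,'in',.165-s)
for deg in range(0,31,3):
    a=np.radians(deg); u=np.array([np.cos(yaw)*np.cos(a),np.sin(yaw)*np.cos(a),np.sin(a)]); n=np.array([-np.cos(yaw)*np.sin(a),-np.sin(yaw)*np.sin(a),np.cos(a)])
    p=F-u*s+n*h; tip=p+u*.165+n*.0015
    print(deg,'rise',((tip[2]-.108)*1000*261/(261-(165-s*1000-11.5))).round(1),'z',p[2].round(3),(R.inv().apply(p-t)*100).round(2),(R.inv()*down(yaw,a)).as_rotvec().round(3))
E
```

```text
t: 9.63
tool_pos: [0.585, -0.0093, 0.0975]
tool_rot: [-2.256, -2.185, -0.005]
contact_force: [0.3, -0.2, -3.7]
opening: 0.0237
[ 0.58503619 -0.00932987  0.09753161] 0.0033026695256111994 [ 0.31434105 -0.18888024 -3.69839184] [ 0.0440662   0.01047993 -0.03289668]
s 0.08288342498527936 in 0.08211657501472065
0 rise -14.4 z 0.096 [-0.    0.04  0.15] [ 0.001 -0.003 -0.   ]
3 rise -8.5 z 0.092 [-0.01  0.03  0.59] [0.001 0.049 0.   ]
6 rise -2.7 z 0.087 [0.01 0.03 1.02] [0.001 0.101 0.   ]
9 rise 3.1 z 0.083 [0.04 0.03 1.45] [0.001 0.154 0.   ]
12 rise 8.9 z 0.079 [0.1  0.03 1.88] [0.001 0.206 0.   ]
15 rise 14.5 z 0.074 [0.18 0.03 2.31] [0.001 0.258 0.   ]
18 rise 20.1 z 0.07 [0.29 0.03 2.73] [0.001 0.311 0.   ]
21 rise 25.5 z 0.066 [0.41 0.03 3.15] [0.001 0.363 0.   ]
24 rise 30.8 z 0.062 [0.56 0.03 3.56] [0.001 0.416 0.   ]
27 rise 36.0 z 0.058 [0.73 0.03 3.96] [0.001 0.468 0.   ]
30 rise 41.0 z 0.054 [0.92 0.03 4.35] [0.001 0.52  0.   ]
```

```bash
cat > rise.py <<'E'
from h import *
import pickle
d=pickle.load(open('d.pkl','rb'))
def w(im):
    f=im.astype(float); return np.clip(f[...,2]-np.maximum(f[...,0],f[...,1])-75,0,None)
def cs(im): a=w(im)[138:151,313:321]; return np.array([(a[:,i]*np.arange(138,151)).sum()/max(a[:,i].sum(),1e-9) for i in range(8)])
t,R,o=tool(); m=R.as_matrix(); print(t.round(4),'pitch',np.degrees(np.arcsin(m[2,0])).round(1),o['contact_force'].round(1) if hasattr(o['contact_force'],'round') else o['contact_force'],o['wrist_torque'])
c,im=snap('scene'); x=cs(im); print('rise mm',((cs(d['scene'][1])-x)/.23).round(1))
E
python3 -m jog '[[0,0,0.6,0,0.049,0,255],[0,0,1,0,0.101,0,255],[0.04,0,1.45,0,0.154,0,255],[0.1,0,1.88,0,0.206,0,255],[0.18,0,2.31,0,0.258,0,255],[0.18,0,2.31,0,0.258,0,255],[0.18,0,2.31,0,0.258,0,255]]'
python3 rise.py
```

```text
t: 10.22
tool_pos: [0.5846, -0.0085, 0.0732]
tool_rot: [-2.119, -2.051, -0.275]
contact_force: [0.6, -1.2, -7.2]
opening: 0.0239
[ 0.5846 -0.0085  0.0732] pitch 14.8 [ 0.6 -1.2 -7.2] [-0.95769863 -0.13280611 -0.19767356]
rise mm [ 7.9  7.5  7.6  8.2  9.8  9.9  9.5 10.9]
```

```bash
python3 -m jog '[[0,0,0.4,0,0.03,0,255],[0.02,0,0.8,0,0.06,0,255],[0.04,0,1.2,0,0.09,0,255],[0.04,0,1.2,0,0.09,0,255],[0.04,0,1.2,0,0.09,0,255]]'
python3 rise.py
```

```text
t: 10.68
tool_pos: [0.5863, -0.0049, 0.0641]
tool_rot: [-2.068, -2.004, -0.366]
contact_force: [-0.6, -1.9, 1.0]
opening: 0.0239
[ 0.5863 -0.0049  0.0641] pitch 19.9 [-0.6 -1.9  1. ] [-0.2221318   0.10448881 -0.01058962]
rise mm [19.5 18.5 18.9 18.9 19.1 20.3 19.4 19. ]
```

The lid's edge is now up ~19 mm. Backing off to see whether it holds.

```bash
python3 -m jog '[[0,0,-0.5,0,-0.06,0,255],[0,0,-1,0,-0.12,0,255],[0,0,-1.6,0,-0.18,0,255],[0,0,-2.1,0,-0.24,0,255],[0,0,-2.7,0,-0.3,0,255],[0,0,-3.2,0,-0.345,0,255],[0,0,-3.3,0,-0.345,0,255],[0,0,-3.3,0,-0.345,0,255]]'
python3 rise.py
```

```text
t: 11.4
tool_pos: [0.5859, -0.0151, 0.0955]
tool_rot: [2.254, 2.187, 0.008]
contact_force: [0.6, -0.2, -3.5]
opening: 0.0238
[ 0.5859 -0.0151  0.0955] pitch 0.2 [ 0.6 -0.2 -3.5] [-0.02567765  0.03396906 -0.03951682]
rise mm [636.9 638.  639.1  12.1  13.9  14.6  13.7  13.4]
```

With the bar level and free (no lid force) the lid stays ~13.5 mm proud, so it has snapped past the catches. Withdrawing straight back.

```bash
python3 -m jog '[[-1.2,0,0,0,0,0,255],[-2.5,0,0,0,0,0,255],[-4,0,0,0,0,0,255],[-6,0,0,0,0,0,255],[-8,0,0,0,0,0,255],[-10.5,0,0,0,0,0,255],[-13.5,0,0,0,0,0,255],[-14,0,0,0,0,0,255]]'
python3 rise.py
```

```text
t: 12.12
tool_pos: [0.5806, -0.1612, 0.0944]
tool_rot: [2.259, 2.18, 0.004]
contact_force: [-0.8, -0.3, -2.1]
opening: 0.0234
[ 0.5806 -0.1612  0.0944] pitch 0.0 [-0.8 -0.3 -2.1] [-0.01146448 -0.02398187  0.0095307 ]
rise mm [12.7 12.5 11.9 12.3 13.9 14.2 13.9 14. ]
```

Lid still ~13 mm proud with the bar out. The brush's end is near (0.59,-0.20), so I'll move 8 cm to -x and set the bar down there.

```bash
python3 -m jog '[[-0.5,-2,0,0,0,0,255],[-1,-4.5,0,0,0,0,255],[-2,-7,1,0,0,0,255],[-2,-8,3,0,0,0,255],[-2,-8,5,0,0,0,255],[-2,-8,6.5,0,0,0,255],[-2,-8,7.3,0,0,0,255],[-2,-8,7.5,0,0,0,255]]'
python3 - <<'E'
from h import *
t,R,o=tool(); print(t,R.as_matrix().round(3),o['contact_force'])
E
```

```text
t: 12.83
tool_pos: [0.4985, -0.1766, 0.017]
tool_rot: [-2.26, -2.178, -0.004]
contact_force: [0.1, -0.2, -3.0]
opening: 0.0239
[ 0.49854213 -0.17658846  0.01704741] [[ 0.037  0.999 -0.   ]
 [ 0.999 -0.037  0.004]
 [ 0.004 -0.    -1.   ]] [ 0.13908231 -0.23603197 -3.03842935]
```

```bash
python3 -m jog '[[0,0,0.15,0,0,0,255],[0,0,0.3,0,0,0,255],[0,0,0.3,0,0,0,255],[0,0,0.25,0,0,0,100],[0,0,0.2,0,0,0,0],[0,0,0.2,0,0,0,0],[0,0,0.2,0,0,0,0],[0,0,0.2,0,0,0,0]]' 
python3 -m jog '[[0,0,0,0,0,0,0],[0,0,0,0,0,0,0],[0,0,-2,0,0,0,0],[0,0,-5,0,0,0,0],[0,0,-9,0,0,0,0],[0,0,-13,0,0,0,0],[0,0,-17,0,0,0,0],[0,0,-18,0,0,0,0]]' 
```

```text
t: 13.5
tool_pos: [0.4991, -0.1768, 0.0157]
tool_rot: [-2.261, -2.179, -0.004]
contact_force: [-0.3, -0.0, 0.5]
opening: 0.0822
t: 14.17
tool_pos: [0.5021, -0.179, 0.2041]
tool_rot: [2.254, 2.173, 0.011]
contact_force: [1.1, 0.1, 1.4]
opening: 0.0852
```

```bash
python3 -m jog '[[-2,-2,-2,0,0,0,0],[-4,-4,-3,0,0,0,0],[-6,-6,-3,0,0,0,0],[-6,-6,-3,0,0,0,0],[-6,-6,-3,0,0,0,0]]' >/dev/null
python3 rise.py; python3 - <<'E'
from h import *
c,im=snap('scene'); cv2.imwrite('pics/end.png',cv2.resize(im[90:260,180:410],None,fx=3.4,fy=3.4,interpolation=cv2.INTER_CUBIC))
E
```

```text
[ 0.439  -0.2373  0.2334] pitch -0.1 [-0.3  0.9 -0.7] [-9.12035830e-03  9.31163567e-05 -7.84422400e-03]
rise mm [12.5 11.9 12.1 12.5 13.9 14.1 13.7 13.3]
```

View pics/end.png

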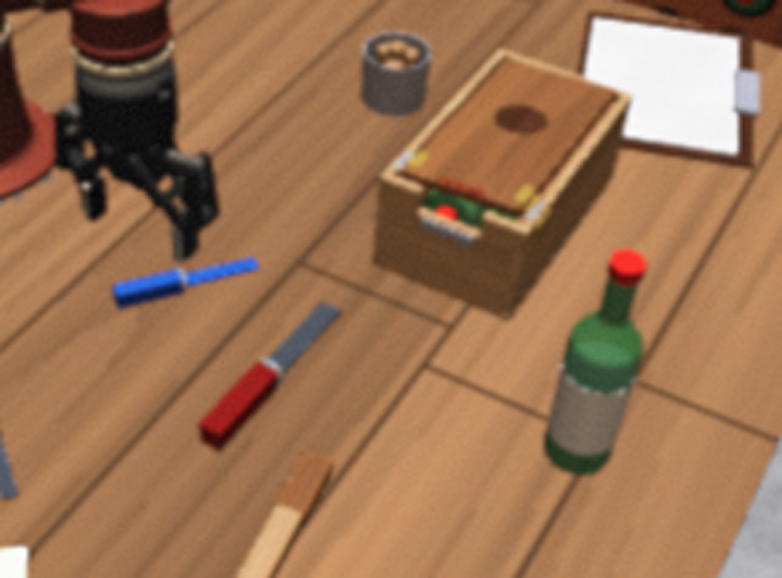

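The final view shows the lid proud at its notched end (red line at (460,190)), lying on the case. The bar is flat on the bench at (270,375), the bottle is upright at (595,400), and the gripper is clear of everything. Handing in.

```bash
python3 -c "from station import finish_job; print(finish_job())"
```

```text
the job is handed in; nothing more can be done
None
```

The job is handed in: the lid's notched end is sprung past its catches, and the pry bar is back on the bench. It took about 14.5 s of the 48 s on the robot's clock, and `finish_job()` reports no verdict.

- **First try:** I levered with the blade tip about 60 mm in. The lid rose only about 12 mm and sank back to about 6 mm, so it had not passed the catches.
- **Second try:** I pushed the blade to about 80 mm in and levered to 20°, which raised the edge to about 19 mm. With the bar level again and then withdrawn, the lid stayed up.
- **Last checks:** The lid's edge reads 12–14 mm proud, estimated from the red line in the scene camera. That estimate assumes the lid did not shift lengthways, which I did not measure precisely. In the last picture the lid lies on the case, the bar is flat on the bench, the bottle is upright and looks unmoved, and the gripper is open and clear.
- **Disagreement:** During the first lever the bar sat about 4 mm lower than my fulcrum model predicted. I never found out why.

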